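Bring the beard brush to the faucet on the rail carriage

ROBOT

A 6-joint arm with a two-finger parallel gripper is mounted at the origin on the work surface. World frame = base frame: x ahead of the robot, y to its left, z up, the work surface at z = 0. Lengths are in m, angles in rad, forces in N, time in s.
With the tool pointing down it reaches from about 0.4 to 0.825 m from the base axis. Payload 7 kg.
Tool frame: the origin (TCP) lies at the very end of the fingers, on their centre line; the grasp point (between the pads) lies 19 mm behind it; z points along the fingers, x is the direction in which the jaws open and shut, and the axes are right-handed (so a half turn about z gives the same grasp; the last joint's range is limited). The gripper opens to 88 mm and grips with 3 to 60 N. Pads are 19 mm wide; open, the fingers measure 130 mm over their backs; the gripper's body (78 mm by 193 mm) begins 47 mm behind the grasp point.
Start: joints at [1.478, 0.359, 0.012, 0, -1.224, -0.288], TCP at [0.251, 0.627, 0.196] pointing down, gripper open.
Joint ranges: [-3.07, 3.07], [-1.43, 2.12], [-1.02, 1.25], [-3.03, 1.67], [-3.05, -0], [-3.03, 3.03]. Speed limits (rad/s): [2.39, 2.39, 3.01, 3.14, 3.14, 3.14].

INTERFACE

Orientations are given as [roll, pitch, yaw] about the fixed x, y, z axes, in that order (R = Rz(yaw) Ry(pitch) Rx(roll)).
In Python, from station import telemetry, grab_frame, arm, regions_of, pinpoint gives the robot as it stands. The module is installed in compiled form; this text tells all that it offers.
- The arm moves only by the shell command python3 -m inch 'ROWS' [FORCE]. ROWS is text: rows parted by semicolons, each of 7 numbers parted by spaces: the opening, from 0 (shut) to 1 (fully open), then the shift along the world's x, y, z in cm, then the turn, a rotation vector about the world's x, y, z in degrees. A call has 1 to 12 rows; each row is the pose to reach, as a shift and turn from the pose measured when the call began; what a row does not reach only later rows make up. A row lasts 1/8 s, in which the tool goes at most 62.5 mm and 10.7 degrees, less where a joint would pass 70% of its speed; a pose out of reach is approached as far as the arm can. A call with a gripper value outside its range is refused whole. The fingers move at their own pace and stop on an object; FORCE is the grip in N (left out, the last holds). Time passes only in rows, so rows that repeat a pose let the fingers close. It gives the time, the measured TCP pose, the force and the opening at its end, in the units of the state.
- telemetry.get_state(): the state, without advancing time (a new reading comes with each control period).
- grab_frame(name): name is "side" or "top" or "wrist"; returns a dict with "pixels" (420x560x3 uint8, red, green, blue), "fx", "fy", "cx", "cy" (pixels), "R" (3x3) and "t" (3): a world point X has camera coordinates R X + t. Camera axes: x right, y down, z forward; pixel columns grow to the right and rows downward; lengths in m; the calibration is good to about 2 mm. A picture is of the moment at which its call begins. There is no depth.
- arm.job_done(): hands the job in, once; it reports no verdict.
Trained networks look in the newest picture that a camera, given by its name, has taken for a name from the list of things; names that differ only in an ending like _2 or _b are one class to them, and where a whole thing is asked for, a point or a joint stands for the part that bears it (a point fixed in the world has none). Each returns a list of dicts, best first, with "p" (0 to 1); they miss things now and then, are a little off and sometimes report something else, mostly with a low value. They report only what shows in the picture. A call takes as long as a camera call. They do not tell look-alikes from the thing itself.
- regions_of(camera, name): "pixels" (420x560 bool, what is visible of it) and "bbox" ([left, top, right, bottom] in pixels, round what is visible of it).
- pinpoint(camera, name): "location" ([column, row] in pixels: a listed point, or the origin of a listed thing).
The state is a dict: "t": time; "q": joint angles; "qd": joint speeds; "joint_efforts": joint torques, N m; "eef_pos": TCP position; "ee_rot": TCP orientation; "force": force on the tool from outside, world axes, zero at the start; "moment": the same for the moment, N m; "width": finger opening in m.
Only numpy, scipy, OpenCV 4.12 (cv2) and the standard library are available. Lean on these libraries where they do the work, as an engineer would, in place of code of your own. Each camera call takes 0.05 s, during which the arm holds its last target. There are 200 camera calls.

TASK

Lay the small wooden brush in the dish of the carriage on the curved rail and let go of it. Then push the carriage gently along the rail and round the bend towards the faucet until it clicks fully home in the catch at the far end. Never force it if it binds: a push of 5 to 15 N is plenty, 20 N is too much. Leave the brush lying flat in the dish and the other things where they are.

Things in the scene. Friction and masses are not known exactly. Their poses are not given: they have to be found in the camera images.
- rail: Low aluminium C-rail screwed to the ledge, 26 wide, 15 high, captive groove. Origin: centre of the bend, at ledge level. Start leg: centreline x=-80, from an end cap at y=185 to y=0. The bend (centreline radius 80 about the origin) turns it towards +x into a rigid straight exit leg 150 long, tangent to the bend, ending at the catch. At a 90 degree turn the exit leg lies at y=-80. Lengths in mm.
- bend_start (a point): On the rail at its frame's (-80, 0, 15): where start leg meets bend, on top. The bend was formed by hand: it turns between 75 and 105 degrees and the exit leg's direction is not measured. The carriage is home, whatever the turn, when its origin is 128 mm from the rail's origin on the exit leg, 100 mm along that leg from the end of the bend.
- carriage: Grey plastic carriage, 0.26-0.42 kg, captive on the rail, slides on two trucks 60 mm apart with 1 mm side play. Origin midway between them at ledge level; x ahead (towards the catch), y left, z up. Driven on its tab along its x it runs with 1 to 3 N, in the bend (origin 74 mm from the rail's) with about 5 N; pushed across, or held to a path that is not the rail's, it binds and the force climbs.
- dish (a point): Middle of the floor of the carriage's open dish, at x=+2 mm of the carriage, 22 mm above the ledge. Inside 82 mm (carriage x) by 54 mm (y); rim 8 mm above the floor, walls 3 mm. The brush lies lengthwise along the carriage's x.
- tab (a point): Middle of the rear face of the carriage's upright push tab, at x=-78, y=0 of the carriage, 39 mm above the ledge. The tab is 8 mm thick, 36 mm wide, from the deck (22 mm above the ledge, 36 wide) up to 56 mm; 28 mm of free deck between tab and dish; nothing behind the tab but the bare rail, top at 15 mm.
- stud (a point): Centre of the steel stud (14 mm round, 18 to 30 mm above the ledge) at x=+60 mm of the carriage. The catch at the end of the exit leg, a black housing 48 mm wide and 31 mm high, grips it with two sprung rollers in front of a rubber stop: passing them takes 6 to 14 N, then the resistance drops and they pull it the last 2 mm home and hold it.
- brush: Small wooden beard brush, 66 mm long (x), 32 wide (y), 26 high, lying on its dark bristles: oval wooden back from 14 to 26 mm up, bristle block 54 x 24 mm below. Origin: centre of its underside, z up; 35 to 70 g.
- trimmer: Black trimmer, 165 mm long (x), 40 wide, 36 high, with two clear guard combs clipped on; bystander. Origin: centre of its underside.
- comb: Steel mustache comb lying flat, 88 x 26 mm, 5 mm thick; bystander. Origin: centre of its underside.
- balm_jar: Round jar with aluminium lid, 52 mm across, 34 mm high; bystander, in the crook of the rail. Origin: centre of its underside.
- lotion: Bottle 44 mm across, 110 mm high; bystander. Origin: centre of its underside.
- tumbler: Glass tumbler 68 mm across, 85 mm high; bystander. Origin: centre of its underside.
- soap: Soap bar (70 x 46 mm) on a round white dish 104 mm across, 30 mm high in all; bystander. Origin: centre of its underside.
Mind the look-alikes: they are no part of the job. Leave any pink or yellow look-alike of the carriage alone. Several things look just like the brush: the one meant starts farthest to the robot's left.

How it is judged:
By the outcome, as a careful person would: the job done as asked, in the order asked, and still so for the second after the job is handed in, with the robot touching nothing.
It also fails if it takes over 72 s, if anything falls off the work surface, if the arm or the gripper's body presses on something with over 40 N, if the wrist force passes 120 N, or if a joint passes its speed limit or range.

## Working session

There is one attempt and no reset: what is moved stays moved. The work goes in short steps, Python scripts to look and compute and a shell command to move; the robot and the scene stay as the last step left them, time stands still between calls to the robot, and variables do not carry over. Pictures are saved under pics/ and viewed, about 8 in all and at most 12, crops included, and the job is handed in when it is done.

```bash
mkdir -p pics
cat > h.py <<'E'
import numpy as np, cv2
from station import telemetry, grab_frame, arm, regions_of, pinpoint
def proj(f,X):
    c=f["R"]@np.asarray(X,float)+f["t"]; return [f["fx"]*c[0]/c[2]+f["cx"],f["fy"]*c[1]/c[2]+f["cy"]]
def ray(f,uv,z):
    f={k:np.asarray(v) for k,v in f.items()}
    d=f["R"].T@np.array([(uv[0]-f["cx"])/f["fx"],(uv[1]-f["cy"])/f["fy"],1]); o=-f["R"].T@f["t"]
    return o+d*(z-o[2])/d[2]
def save(f,n,box=None,s=1):
    p=f["pixels"][:,:,::-1]
    if box: p=p[box[1]:box[3],box[0]:box[2]]
    cv2.imwrite("pics/"+n,cv2.resize(p,None,fx=s,fy=s,interpolation=cv2.INTER_CUBIC))
E
python3 - <<'E'
from h import *
s=telemetry.get_state();print(s)
H=dict(rail=0,bend_start=.015,carriage=0,dish=.022,tab=.039,stud=.03,brush=0,balm_jar=0,tumbler=0,lotion=0,comb=0,trimmer=0)
fs={}
for c in("top","side"):
    f=grab_frame(c);fs[c]=f;print(c,-f["R"].T@f["t"])
    for n,h in H.items():
        print(n,[(np.round(r["p"],2),np.round(r["location"]),np.round(ray(f,r["location"],h),3)[:2]) for r in pinpoint(c,n)[:5]])
save(fs["top"],"top.png",None,1.4);save(fs["side"],"side.png",None,1.4)
E
```

```text
{'t': 0.0, 'q': array([ 1.47810687e+00,  3.59408707e-01,  1.10617106e-02, -3.49884107e-04,
       -1.22411829e+00, -2.88090466e-01]), 'qd': array([1.33246688e-03, 1.73788133e-03, 1.67699539e-03, 7.30657916e-04,
       2.52514959e-04, 4.84692357e-05]), 'joint_efforts': array([ 5.12811657e-04, -5.82718241e+01,  2.93053436e+01,  6.99672773e+00,
        6.93808499e-03, -1.57439986e-04]), 'eef_pos': array([0.25069433, 0.62613028, 0.19520992]), 'ee_rot': array([-3.14143378e+00, -1.69363263e-03, -1.95169554e+00]), 'force': array([-0.22250682,  0.31602629, -0.43438706]), 'moment': array([ 0.0406019 , -0.01071839, -0.01984538]), 'width': 0.08750164087047461}
top [ 0.41382445 -0.02365412  1.02466817]
rail []
bend_start [(np.float64(0.71), array([222., 218.]), array([0.487, 0.107])), (np.float64(0.34), array([210., 214.]), array([0.498, 0.138]))]
carriage [(np.float64(0.88), array([184., 225.]), array([0.47 , 0.206])), (np.float64(0.71), array([110., 276.]), array([0.337, 0.394])), (np.float64(0.69), array([190., 281.]), array([0.325, 0.188]))]
dish [(np.float64(0.97), array([183., 284.]), arra
[... 2152 characters left out ...]
 ])), (np.float64(0.19), array([261., 195.]), array([0.485, 0.082]))]
brush [(np.float64(0.64), array([322., 296.]), array([ 0.494, -0.366])), (np.float64(0.55), array([328., 262.]), array([ 0.565, -0.253]))]
balm_jar [(np.float64(0.68), array([299., 182.]), array([0.654, 0.156])), (np.float64(0.21), array([276., 154.]), array([0.652, 0.378]))]
tumbler [(np.float64(0.63), array([388., 265.]), array([ 0.715, -0.323]))]
lotion [(np.float64(0.5), array([280., 152.]), array([0.671, 0.388])), (np.float64(0.18), array([248., 179.]), array([0.492, 0.242]))]
comb [(np.float64(0.4), array([276., 168.]), array([0.612, 0.274]))]
trimmer [(np.float64(0.65), array([386., 307.]), array([ 0.625, -0.456]))]
```

View pics/top.png

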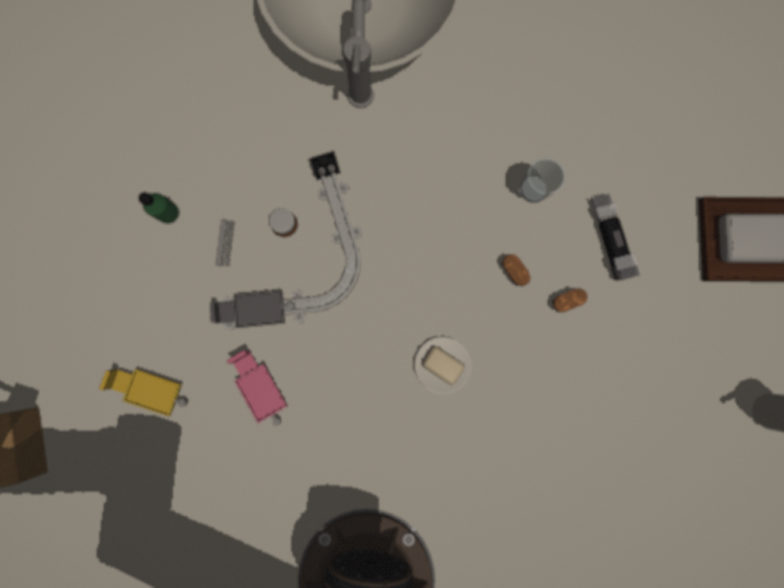

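View pics/side.png

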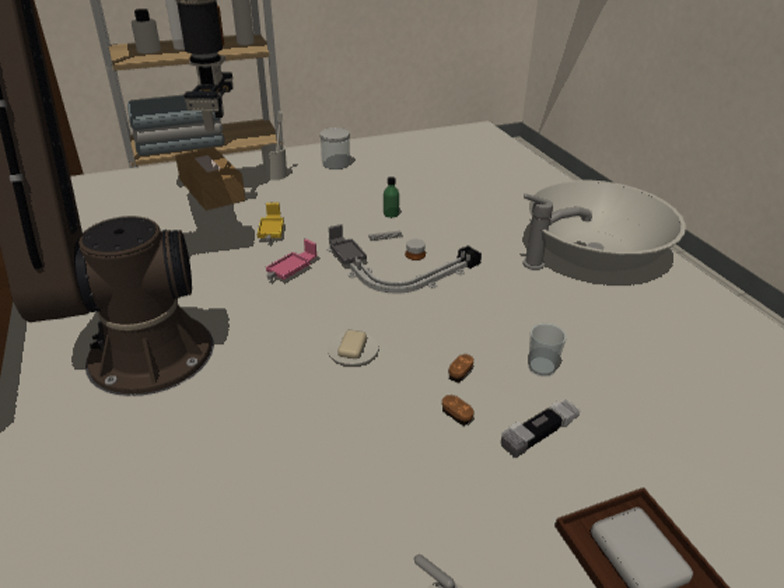

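The top view (crop pixels ÷1.4) shows two brush candidates:
- A at (367,195), about (0.555, −0.27).
- B at (405,216), about (0.498, −0.37).

A is farther to the robot's left (larger y), so it is the one meant. The grey carriage at (187,220) sits on the rail. The pink and yellow carriages are off the rail.

```bash
cat >> h.py <<'E'
def regs(c,n,h,f):
    for r in regions_of(c,n)[:4]:
        ct=max(cv2.findContours(r["pixels"].astype(np.uint8),0,2)[0],key=cv2.contourArea)
        ys,xs=np.nonzero(r["pixels"]); P=np.array([ray(f,(x,y),h)[:2] for x,y in zip(xs,ys)])
        m=cv2.minAreaRect((P*1000).astype(np.float32)); e,v=np.linalg.eigh(np.cov(P.T)); a=v[:,1]
        print(n,round(r["p"],2),r["bbox"],"mean",P.mean(0).round(4),"rect mm",np.round(m[0],1),np.round(m[1],1),"axis deg",np.degrees(np.arctan2(a[1],a[0])).round(1))
E
python3 - <<'E'
from h import *
f=grab_frame("top"); regs("top","brush",.02,f); regs("top","carriage",.028,f); regs("top","rail",.01,f)
save(f,"c.png",(340,170,430,240),6)
g=grab_frame("side"); regs("side","brush",.02,g)
s=telemetry.get_state(); print(np.degrees(s["ee_rot"]))
E
```

```text
brush 0.82 [393.8, 207.9, 419.9, 223.2] mean [ 0.5012 -0.3705] rect mm [ 501.5 -370.8] [31.2 65.9] axis deg 111.1
brush 0.56 [360.4, 181.4, 376.2, 207.0] mean [ 0.5569 -0.2725] rect mm [ 557.2 -273. ] [62.3 33.6] axis deg -146.3
carriage 0.83 [145.2, 210.7, 208.2, 231.4] mean [0.4791 0.2123] rect mm [479.5 211.4] [ 60.6 152.8] axis deg 95.1
carriage 0.78 [162.0, 251.7, 203.5, 305.4] mean [0.3399 0.1973] rect mm [338.4 196.8] [146.2  60.2] axis deg -148.4
carriage 0.67 [70.9, 263.7, 134.8, 300.4] mean [0.3342 0.3983] rect mm [334.6 398.5] [156.9  61.8] axis deg 72.8
rail 0.77 [161.4, 106.4, 257.1, 237.8] mean [0.6065 0.0757] rect mm [582.  106.7] [195.2 390. ] axis deg 171.6
brush 0.85 [314.8, 285.5, 335.0, 305.8] mean [ 0.4987 -0.3741] rect mm [ 498.6 -372.3] [49.  63.9] axis deg 97.0
brush 0.63 [321.1, 253.8, 337.8, 271.4] mean [ 0.5538 -0.275 ] rect mm [ 553.8 -273.7] [84.1 41.2] axis deg -136.0
[ 1.79999047e+02  5.06204662e-03 -1.11816650e+02]
```

View pics/c.png

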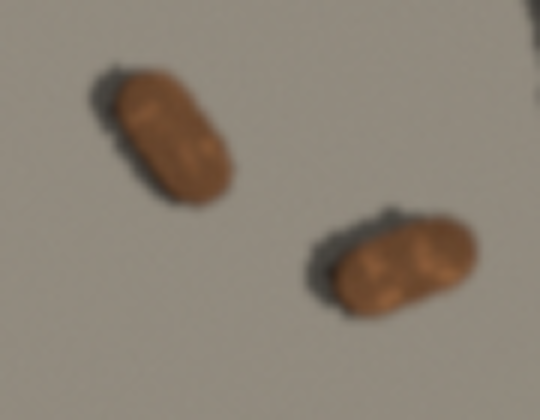

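Crop: A is at about (169,136) and B at about (405,266). Both look alike, and A is the left one at (0.557, −0.273), with its long axis at about 34°. I'm reaching for A, first moving above it.

```bash
python3 -m inch '1 25 -43 -2 0 0 -60;1 25 -43 -2 0 0 -60;1 25 -43 -2 0 0 -60;1 25 -43 -2 0 0 -60;1 25 -43 -2 0 0 -60;1 25 -43 -2 0 0 -60;1 25 -43 -2 0 0 -60;1 25 -43 -2 0 0 -60;1 25 -43 -2 0 0 -60'
python3 -m inch '1 5.6 -46.5 -3 0 0 -64;1 5.6 -46.5 -3 0 0 -64;1 5.6 -46.5 -3 0 0 -64;1 5.6 -46.5 -3 0 0 -64;1 5.6 -46.5 -3 0 0 -64;1 5.6 -46.5 -3 0 0 -64;1 5.6 -46.5 -3 0 0 -64;1 5.6 -46.5 -3 0 0 -64;1 5.6 -46.5 -3 0 0 -64;1 5.6 -46.5 -3 0 0 -64'
python3 - <<'E'
from h import *
f=grab_frame("wrist");regs("wrist","brush",.02,f);save(f,"w1.png")
for r in pinpoint("wrist","brush")[:3]: print(r["p"],r["location"],ray(f,r["location"],0))
s=telemetry.get_state(); print(s["t"],s["eef_pos"],np.degrees(s["ee_rot"]),np.degrees(s["q"]),s["force"])
E
```

```text
t: 2.72
eef_pos: [0.5021, 0.1931, 0.176]
ee_rot: [-3.141, -0.0, -3.004]
force: [0.2, 0.9, -0.4]
width: 0.0878
t: 3.98
eef_pos: [0.5582, -0.2712, 0.1459]
ee_rot: [-3.141, -0.001, 2.162]
force: [-0.6, -0.1, 0.2]
width: 0.0875
brush 0.74 [192.2, 76.1, 258.6, 114.7] mean [ 0.4994 -0.3712] rect mm [ 499.8 -370.9] [33.3 66.2] axis deg 112.5
brush 0.62 [424.3, 75.9, 528.0, 176.1] mean [ 0.3802 -0.1414] rect mm [ 381.8 -140.2] [ 99.6 100.8] axis deg 89.3
brush 0.56 [262.7, 162.7, 291.2, 221.3] mean [ 0.5546 -0.2724] rect mm [ 555.1 -271.7] [65.6 31.9] axis deg -145.1
0.7 [278.1, 189.7] [ 0.55583333 -0.26967631  0.        ]
0.6 [227.3, 98.3] [ 0.50226039 -0.37213234  0.        ]
4.125 [ 0.55840826 -0.27061082  0.14640796] [ 1.79999771e+02 -1.05745487e-03  1.23982658e+02] [-7.85137630e+00  1.74945929e+01 -1.05157739e+01 -1.06525489e-03
 -6.19901680e+01 -4.81654657e+01] [-0.03065439 -0.5191372  -0.36018097]
```

```bash
python3 -m inch '1 -0.3 -0.1 -5 0 0 0;1 -0.3 -0.1 -9 0 0 0;1 -0.3 -0.1 -11.5 0 0 0;1 -0.3 -0.1 -13 0 0 0;1 -0.3 -0.1 -13.7 0 0 0;1 -0.3 -0.1 -13.7 0 0 0;0.3 -0.3 -0.1 -13.7 0 0 0;0.3 -0.3 -0.1 -13.7 0 0 0;0.2 -0.3 -0.1 -13.7 0 0 0;0.2 -0.3 -0.1 -13.7 0 0 0;0.2 -0.3 -0.1 -13.7 0 0 0;0.2 -0.3 -0.1 -13.7 0 0 0' 12
python3 -m inch '0.2 0 0 1 0 0 0;0.2 0 0 4 0 0 0;0.2 0 0 10 0 0 0;0.2 0 0 12 0 0 0;0.2 0 0 12 0 0 0'
python3 - <<'E'
from h import *
f=grab_frame("wrist");save(f,"w2.png");print(telemetry.get_state()["width"])
g=grab_frame("top")
for n,h in dict(bend_start=.015,dish=.022,tab=.039,stud=.03,carriage=0,rail=0).items():
    print(n,[(np.round(r["p"],2),np.round(r["location"]),np.round(ray(g,r["location"],h),4)[:2]) for r in pinpoint("top",n)[:3]])
save(g,"t2.png",(140,90,270,240),5)
# catch: black pixels
p=g["pixels"].max(2); m=(p<40); m[:90]=0;m[150:]=0;m[:,:200]=0;m[:,260:]=0
ys,xs=np.nonzero(m);P=np.array([ray(g,(x,y),.031)[:2] for x,y in zip(xs,ys)]);print(len(P),P.mean(0),cv2.minAreaRect((P*1000).astype(np.float32)))
E
```

```text
t: 5.62
eef_pos: [0.5554, -0.2716, 0.0094]
ee_rot: [3.142, -0.0, 2.164]
force: [0.2, -0.4, 0.3]
width: 0.0332
t: 6.25
eef_pos: [0.5568, -0.272, 0.1324]
ee_rot: [3.138, 0.004, 2.164]
force: [-0.3, 0.0, -0.2]
width: 0.0177
0.017905027120768472
bend_start [(np.float64(0.8), array([222., 214.]), array([0.4967, 0.1063]))]
dish [(np.float64(0.77), array([111., 282.]), array([0.3231, 0.3827])), (np.float64(0.68), array([185., 280.]), array([0.3292, 0.1968])), (np.float64(0.57), array([184., 223.]), array([0.4745, 0.2022]))]
tab [(np.float64(0.67), array([170., 252.]), array([0.3997, 0.2317])), (np.float64(0.65), array([152., 223.]), array([0.4717, 0.2779]))]
stud [(np.float64(0.97), array([198., 300.]), array([0.2811, 0.1618])), (np.float64(0.96), array([208., 214.]), array([0.4976, 0.1413])), (np.float64(0.85), array([127., 286.]), array([0.3149, 0.3387]))]
carriage [(np.float64(0.73), array([111., 281.]), array([0.3236, 0.3917])), (np.float64(0.59), array([183., 223.]), array([0.4758, 0.2092])), (np.float64(0.56), array([188., 280.]), array([0.3292, 0.1926]))]
rail []
118 [0.75058297 0.08724857] ((748.4100952148438, 84.37464904785156), (35.69727325439453, 39.993072509765625), 18.045406341552734)
```

View pics/w2.png

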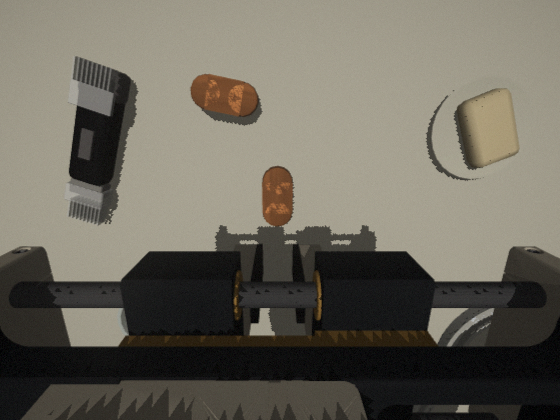

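View pics/t2.png

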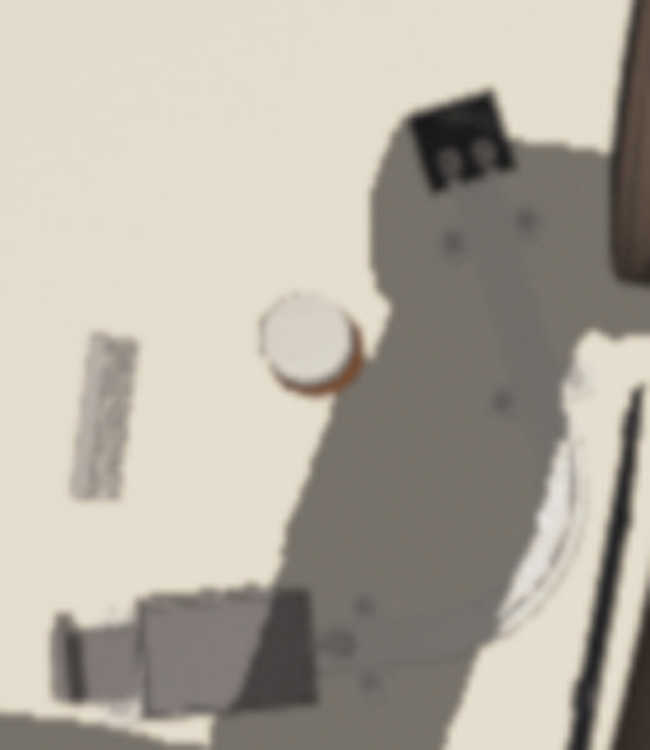

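The grasp failed: brush still lies at (278,195) in the wrist picture and the fingers are empty (they probably hadn't finished closing). I'll measure again and retry with a longer close.

Run:
```python
from h import *
f=grab_frame("wrist");regs("wrist","brush",.02,f)
s=telemetry.get_state(); print(s["t"],s["eef_pos"],np.degrees(s["ee_rot"]))
```

```text
brush 0.98 [185.4, 78.0, 256.6, 117.1] mean [ 0.4994 -0.3716] rect mm [ 499.3 -371.1] [32.  66.1] axis deg 113.1
brush 0.86 [260.9, 170.1, 290.5, 232.4] mean [ 0.5549 -0.2724] rect mm [ 556.  -271.9] [67.3 32.6] axis deg -146.6
brush 0.73 [411.8, 306.7, 492.9, 413.5] mean [0.5746 0.022 ] rect mm [613.1  32.2] [181.4  48.6] axis deg -163.2
6.75 [ 0.55522277 -0.27160501  0.12883945] [-1.79959520e+02 -3.72670453e-02  1.23981028e+02]
```

```bash
python3 -m inch '1 0 0 -3 0 0 0;1 0 0 -3 0 0 0;1 0 0 -3 0 0 0;1 0 0 -6 0 0 0;1 0 0 -9 0 0 0;1 0 0 -11 0 0 0;1 0 0 -12.1 0 0 0;0 0 0 -12.1 0 0 0;0 0 0 -12.1 0 0 0;0 0 0 -12.1 0 0 0;0 0 0 -12.1 0 0 0;0 0 0 -12.1 0 0 0' 15
python3 -m inch '0 0 0 0 0 0 0;0 0 0 0 0 0 0;0 0 0 0 0 0 0;0 0 0 0 0 0 0;0 0 0 0 0 0 0;0 0 0 0 0 0 0'
python3 -m inch '0 0 0 0.5 0 0 0;0 0 0 2 0 0 0;0 0 0 3 0 0 0;0 0 0 3 0 0 0'
```

```text
t: 8.25
eef_pos: [0.5553, -0.2716, 0.0081]
ee_rot: [-3.141, -0.0, 2.164]
force: [0.2, 0.5, -0.5]
width: 0.043
t: 9.0
eef_pos: [0.5554, -0.2716, 0.0081]
ee_rot: [-3.141, -0.0, 2.164]
force: [-0.2, 0.6, 0.0]
width: 0.0007
t: 9.5
eef_pos: [0.5563, -0.2718, 0.0397]
ee_rot: [3.14, 0.002, 2.164]
force: [0.2, -0.1, 0.1]
width: 0.0003
```

```bash
python3 -m inch '1 0 0 4 0 0 0;1 0 0 9 0 0 0;1 0 0 9 0 0 0;1 0 0 9 0 0 0'
python3 - <<'E'
from h import *
f=grab_frame("wrist");regs("wrist","brush",.02,f)
s=telemetry.get_state(); print(s["t"],s["eef_pos"],np.degrees(s["ee_rot"]),proj(f,s["eef_pos"]),-f["R"].T@f["t"])
g=grab_frame("side");regs("side","brush",.02,g);print(proj(g,s["eef_pos"]))
a=cv2.resize(f["pixels"],(400,300));b=cv2.resize(g["pixels"][180:330,250:450],(400,300))
cv2.imwrite("pics/p3.png",np.hstack([a,b])[:,:,::-1])
E
```

```text
t: 10.0
eef_pos: [0.556, -0.2716, 0.1295]
ee_rot: [3.14, 0.001, 2.164]
force: [-0.1, -0.6, -1.3]
width: 0.0344
brush 0.96 [188.6, 74.5, 259.7, 117.7] mean [ 0.4995 -0.3712] rect mm [ 499.6 -370.8] [32.7 66.4] axis deg 112.5
brush 0.69 [261.0, 168.7, 290.0, 227.8] mean [ 0.5546 -0.2723] rect mm [ 555.2 -272.2] [65.1 32.2] axis deg -145.7
10.1 [ 0.55548418 -0.27154034  0.12848845] [ 1.79982293e+02 -1.58757147e-03  1.23976409e+02] [np.float64(275.56004153606324), np.float64(238.02017279929277)] [ 0.4876791  -0.31544621  0.31817936]
brush 0.63 [315.5, 282.6, 335.5, 305.1] mean [ 0.4997 -0.3738] rect mm [ 499.4 -371.9] [47.  64.5] axis deg 97.2
brush 0.62 [320.0, 252.0, 339.4, 273.2] mean [ 0.5552 -0.2753] rect mm [ 555.1 -273.9] [82.2 39.6] axis deg 46.1
[np.float64(331.3310846495053), np.float64(229.16865778855842)]
```

View pics/p3.png

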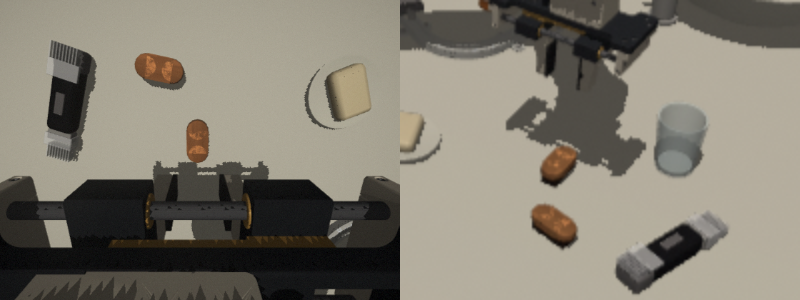

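Run:
```python
from h import *
s=telemetry.get_state();y=s["ee_rot"][2];u=np.array([np.cos(y),np.sin(y),0]);w=s["width"]/2;print(w,s["eef_pos"])
out=[]
for c in("side","top"):
    f=grab_frame(c);x,yy=map(int,proj(f,s["eef_pos"]));S=8
    p=cv2.resize(f["pixels"][yy-30:yy+30,x-25:x+25],None,fx=S,fy=S,interpolation=cv2.INTER_CUBIC)
    p=np.clip(p.astype(float)*1.6,0,255).astype(np.uint8)
    for d,col in((0,(255,0,0)),(w,(0,255,0)),(-w,(0,255,0)),(w+.021,(0,0,255)),(-w-.021,(0,0,255))):
        for dz in(0,.02):
            q=proj(f,s["eef_pos"]+d*u+[0,0,dz]);cv2.circle(p,(int((q[0]-x+25)*S),int((q[1]-yy+30)*S)),4,col,-1 if dz==0 else 1)
    out.append(p)
cv2.imwrite("pics/p4.png",np.hstack(out)[:,:,::-1])
```

```text
0.025442155166138965 [ 0.55558734 -0.27169089  0.1284484 ]
```

View pics/p4.png

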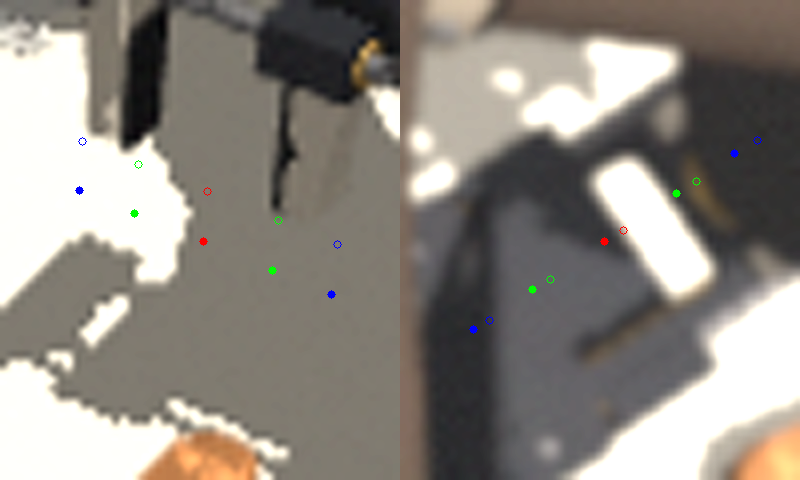

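The side crop shows the fingertips about 2 cm (18–26 mm) above the reported TCP. That explains why the fingers passed over the brush, and the clean pass at reported z 8 mm fits it. I'll grip with the reported z at about −12 mm, coming down in guarded steps.

```bash
python3 -m inch '1 0 0 -4 0 0 0;1 0 0 -8 0 0 0;1 0 0 -11 0 0 0;1 0 0 -12.5 0 0 0;1 0 0 -13 0 0 0;1 0 0 -13 0 0 0'
python3 -m inch '1 0 0 -0.5 0 0 0;1 0 0 -1.0 0 0 0;1 0 0 -1.0 0 0 0'
```

```text
t: 11.05
eef_pos: [0.5564, -0.2719, -0.0007]
ee_rot: [3.141, 0.001, 2.164]
force: [0.2, -0.3, 0.3]
width: 0.0875
t: 11.42
eef_pos: [0.5562, -0.2718, -0.0109]
ee_rot: [3.141, 0.001, 2.164]
force: [0.1, -0.1, 0.8]
width: 0.0877
```

```bash
python3 -m inch '0 0 0 0 0 0 0;0 0 0 0 0 0 0;0 0 0 0 0 0 0;0 0 0 0 0 0 0;0 0 0 0 0 0 0;0 0 0 0 0 0 0;0 0 0 0 0 0 0;0 0 0 0 0 0 0;0 0 0 0 0 0 0;0 0 0 0 0 0 0' 12
python3 -m inch '0 0 0 0.5 0 0 0;0 0 0 2 0 0 0;0 0 0 2 0 0 0'
```

```text
t: 12.68
eef_pos: [0.5562, -0.2719, -0.0108]
ee_rot: [3.141, 0.001, 2.164]
force: [0.7, -0.8, -0.3]
width: 0.0318
t: 13.05
eef_pos: [0.5575, -0.2721, 0.0111]
ee_rot: [3.139, 0.003, 2.164]
force: [0.5, -0.4, -0.4]
width: 0.0316
```

Gripped (31.7 mm wide). Next, the rail geometry from the features I read in the top crop.

```bash
cat > rail.py <<'E'
from h import *
from scipy.optimize import least_squares
def railpt(p,z=0,):   # p: ox,oy,phi(world yaw of rail x),turn
    pass
def W(p,q): c,s=np.cos(p[2]),np.sin(p[2]); return np.array([p[0]+c*q[0]-s*q[1],p[1]+s*q[0]+c*q[1]])
def exit_pt(p,d,lat=0): # d mm->m along exit leg from bend end
    T=p[3]; e=np.array([-.08*np.cos(T),-.08*np.sin(T)]); t=np.array([np.sin(T),-np.cos(T)]); n=np.array([np.cos(T),np.sin(T)])
    return W(p,e+d*t+lat*n)
E
python3 - <<'E'
from rail import *
g=grab_frame("top")
cv=lambda a,z:ray(g,(140+a[0]/5-.4,90+a[1]/5-.4),z)[:2]
dish=cv((228,652),.030);stud=cv((341,643),.030);s0=cv((368,643),.003);s2=cv((489.5,229),.003);s1=cv((540,389),.003)
C=[cv(a,.031) for a in((410,115),(493,92),(515,168),(432,192))];catch=np.mean(C,0)
tabtop=cv((68,657),.056)
print("dish",dish,"stud",stud,np.linalg.norm(stud-dish),"tabtop",tabtop,"screws",s0,s1,s2,"catch",catch)
ang=lambda v:np.degrees(np.arctan2(v[1],v[0]))
print("head stud-dish",ang(stud-dish),"dish-tab",ang(dish-tabtop),"exit",ang(s2-s1),ang(catch-s1),"catch edges",ang(C[1]-C[0]),ang(C[0]-C[3]),np.linalg.norm(C[0]-C[1]),np.linalg.norm(C[0]-C[3]))
def res(p):
    inv=lambda w:np.array([[np.cos(p[2]),np.sin(p[2])],[-np.sin(p[2]),np.cos(p[2])]])@(w-p[:2])
    T=p[3];n=np.array([np.cos(T),np.sin(T)])
    r=[inv(w)[0]+.08 for w in(dish,stud,s0)]+[inv(w)@n+.08 for w in(s1,s2,catch)]
    # outermost bend edge points
    for a in((580,500),(548,590)): r.append(.5*(np.linalg.norm(inv(cv(a,.015)))-.093))
    return np.array(r)*1000
b=least_squares(res,[.57,.13,.08,1.7]);p=b.x
print("rail",p[:2],"phi",np.degrees(p[2]),"turn",np.degrees(p[3]),"res",b.fun.round(1))
print("bend_start",W(p,(-.08,0)),"bendend",exit_pt(p,0),"catch along",[ (exit_pt(p,1)-exit_pt(p,0))@(w-exit_pt(p,0)) for w in(s1,s2,catch)])
np.save("p.npy",p)
E
```

```text
dish [0.48087795 0.19803477] stud [0.48581101 0.14076355] 0.057483289093734256 tabtop [0.47617217 0.27118057] screws [0.48785037 0.13113129] [0.62330496 0.04295645] [0.70990864 0.0710063 ] catch [0.74835152 0.08319044]
head stud-dish -85.07697821624039 dish-tab -86.31898591333739 exit 17.94649458520207 17.835687349482473 catch edges -73.53766699089398 16.535967810141315 0.044996794496360966 0.04295757493841464
rail [0.57017325 0.11099895] phi 5.978454043536465 turn 101.43622326226311 res [ 0.3 -0.8  0.2 -0.8  0.   0.1 -1.1 -0.3]
bend_start [0.49060836 0.10266659] bendend [0.59411607 0.03466586] catch along [np.float64(0.030332232328547558), np.float64(0.12136122913214568), np.float64(0.16168856251075703)]
```

```bash
python3 -m inch '0 0 6 6 0 0 5;0 -3 12 12 0 0 10;0 -4 18 13 0 0 20;0 -5 24 13 0 0 30;0 -6 30 13 0 0 40;0 -7 36 13 0 0 45;0 -8 42 13 0 0 50;0 -8 46 13 0 0 55;0 -8 46 13 0 0 60;0 -8 46 13 0 0 62;0 -8 46 13 0 0 62'
```

```text
t: 14.48
eef_pos: [0.4768, 0.1873, 0.1402]
ee_rot: [3.14, 0.002, -3.038]
force: [-0.1, -0.4, -0.4]
width: 0.0318
```

Run:
```python
from h import *
f=grab_frame("wrist");s=telemetry.get_state();print(s["t"],s["eef_pos"],np.degrees(s["ee_rot"]),s["width"])
for n,h in dict(dish=.022,tab=.039,stud=.03,bend_start=.015).items():
    print(n,[(np.round(r["p"],2),np.round(r["location"]),np.round(ray(f,r["location"],h),4)[:2]) for r in pinpoint("wrist",n)[:3]])
save(f,"w5.png")
for c in("side",):
  g=grab_frame(c);save(g,"s5.png",(190,130,310,220),5)
```

```text
14.525 [0.47687834 0.18705549 0.14022934] [ 1.79888214e+02  1.11371511e-01 -1.74139870e+02] 0.03159930180109151
dish [(np.float64(0.86), array([408., 210.]), array([0.3292, 0.1892]))]
tab [(np.float64(0.87), array([342., 246.]), array([0.3996, 0.2334]))]
stud [(np.float64(0.6), array([461., 192.]), array([0.2816, 0.1622])), (np.float64(0.57), array([274., 155.]), array([0.4837, 0.1436])), (np.float64(0.27), array([132., 153.]), array([0.6283, 0.1562]))]
bend_start [(np.float64(0.87), array([273., 110.]), array([0.489 , 0.1001]))]
```

View pics/w5.png

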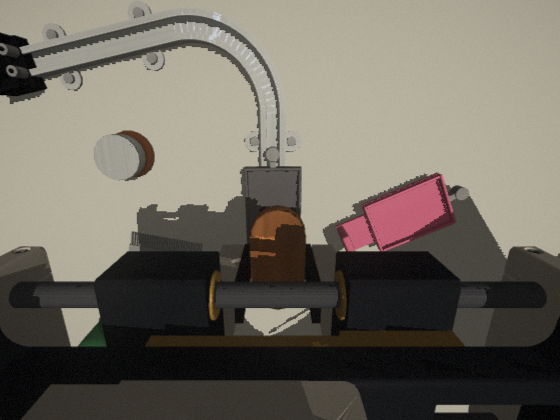

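Wrist view: the brush is held at (277,250) with the grey dish just ahead at (272,190), and the stud and bend agree with the fit. Lowering over the dish.

```bash
python3 -m inch '0 0.3 1.1 -3 0 0 0;0 0.3 1.1 -6 0 0 0;0 0.3 1.1 -9 0 0 0;0 0.3 1.1 -11 0 0 0;0 0.3 1.1 -11 0 0 0'
python3 - <<'E'
from h import *
f=grab_frame("wrist");s=telemetry.get_state();print(s["t"],s["eef_pos"],np.degrees(s["ee_rot"]),s["width"],s["force"])
g=grab_frame("side")
a=cv2.resize(f["pixels"][150:330,200:360],(400,450),interpolation=2);b=cv2.resize(g["pixels"][140:212,205:269],(400,450),interpolation=2)
cv2.imwrite("pics/p6.png",np.hstack([a,b])[:,:,::-1])
E
```

```text
t: 15.4
eef_pos: [0.4793, 0.1973, 0.0291]
ee_rot: [3.141, -0.0, -3.039]
force: [0.3, 0.2, 0.1]
width: 0.0317
15.45 [0.48008669 0.19791498 0.0302553 ] [ 1.79927561e+02  8.35115357e-02 -1.74119447e+02] 0.03171251252706373 [ 0.3688723  -0.00138655 -0.26968331]
```

View pics/p6.png

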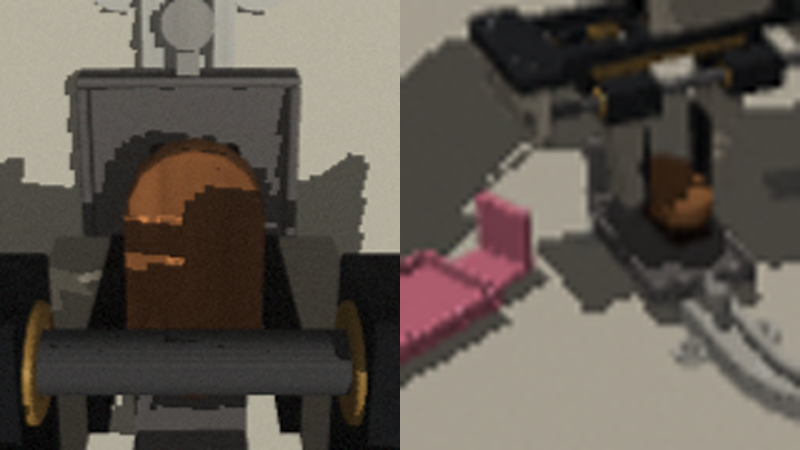

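Run:
```python
from h import *
f=grab_frame("wrist")
print("brush front",ray(f,(278,206.5),.061),"dish front wall",ray(f,(276,182.5),.03), "dish L/R",ray(f,(236,200),.03),ray(f,(316,200),.03),"brush L/R",ray(f,(251,240),.063),ray(f,(305,240),.063))
```

```text
brush front [0.48207026 0.16687117 0.061     ] dish front wall [0.48414471 0.15969413 0.03      ] dish L/R [0.50999086 0.17457657 0.03      ] [0.45584926 0.16894633 0.03      ] brush L/R [0.49577132 0.1883507  0.063     ] [0.46424323 0.18506194 0.063     ]
```

```bash
python3 -m inch '0 0.1 0 -0.7 0 0 0;0 0.1 0 -1.2 0 0 0;0 0.1 0 -1.5 0 0 0;0 0.1 0 -1.5 0 0 0'
python3 -m inch '0 0 0 -0.15 0 0 0;0 0 0 -0.3 0 0 0;0 0 0 -0.3 0 0 0'
```

```text
t: 16.05
eef_pos: [0.4816, 0.1986, 0.0161]
ee_rot: [3.139, 0.003, -3.039]
force: [-0.1, 0.6, -0.7]
width: 0.0317
t: 16.42
eef_pos: [0.4816, 0.1985, 0.013]
ee_rot: [3.139, 0.003, -3.039]
force: [-0.2, 0.3, -1.2]
width: 0.0319
```

```bash
python3 -m inch '0 0 0 -0.1 0 0 0;0 0 0 -0.1 0 0 0;0.5 0 0 -0.1 0 0 0;0.5 0 0 -0.1 0 0 0;0.6 0 0 -0.1 0 0 0;0.6 0 0 -0.1 0 0 0'
python3 -m inch '0.6 0 0 1 0 0 0;0.6 0 0 4 0 0 0;0.6 0 0 8 0 0 0;0.6 0 0 8 0 0 0'
python3 - <<'E'
from h import *
g=grab_frame("wrist");s=telemetry.get_state();print(s["t"],s["eef_pos"],s["force"],s["width"])
regs("wrist","brush",.044,g)
save(g,"w7.png",(160,100,400,320),2.5)
E
```

```text
t: 17.18
eef_pos: [0.4816, 0.1985, 0.012]
ee_rot: [3.139, 0.003, -3.039]
force: [0.2, 0.5, -0.1]
width: 0.052
t: 17.68
eef_pos: [0.4837, 0.2001, 0.0959]
ee_rot: [3.136, 0.009, -3.038]
force: [0.0, 1.0, 0.2]
width: 0.0526
17.725 [0.48251698 0.19934459 0.09404027] [-0.79468443  0.13068221 -0.56972204] 0.05239711972503951
brush 0.82 [266.1, 175.9, 296.7, 248.1] mean [0.4796 0.1979] rect mm [480.3 198.6] [32.7 64.5] axis deg 96.3
```

View pics/w7.png

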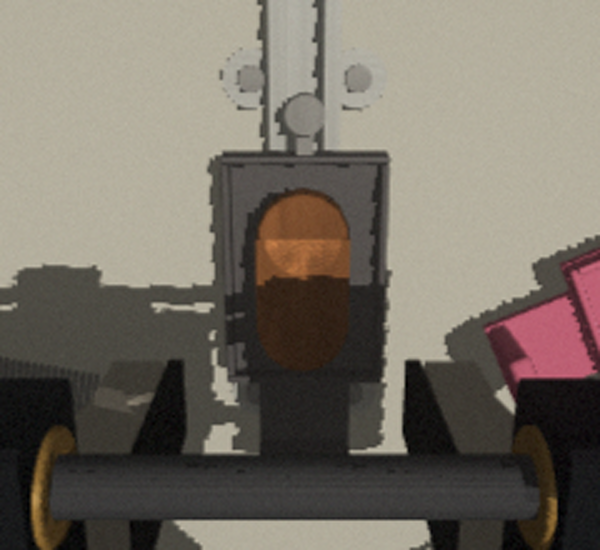

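The brush lies flat and centred in the dish (crop (303,280), axis parallel to the rail, free of the fingers). Next: shut the fingers, go behind the tab and descend, then work out the push path.

```bash
python3 -m inch '0.6 0 0 1 0 0 0;0 -0.5 5 1 0 0 0;0 -1.2 11 1 0 0 0;0 -1.2 11 0 0 0 0;0 -1.2 11 -3 0 0 0;0 -1.2 11 -6 0 0 0;0 -1.2 11 -8 0 0 0;0 -1.2 11 -8.6 0 0 0;0 -1.2 11 -8.6 0 0 0;0 -1.2 11 -8.6 0 0 0' 20
cat > path.py <<'E'
from rail import *
from scipy.optimize import brentq
p=np.load("p.npy");T=p[3]
def c(s): # centreline point in rail frame, s from bend start (m)
    if s<0: return np.array([-.08,-s])
    a=s/.08
    if a<T: return .08*np.array([-np.cos(a),-np.sin(a)])
    d=s-.08*T; return .08*np.array([-np.cos(T),-np.sin(T)])+d*np.array([np.sin(T),-np.cos(T)])
def pose(s): # rear truck at s -> world origin, heading
    f=brentq(lambda q:np.linalg.norm(c(q)-c(s))-.06,s+.03,s+.09)
    a,b=W(p,c(s)),W(p,c(f)); return (a+b)/2,np.arctan2(*(b-a)[::-1])
def tab(s,back=0):
    o,h=pose(s); return o-(.078+back)*np.array([np.cos(h),np.sin(h)]),h
E
python3 - <<'E'
from path import *
st=telemetry.get_state();print(st["t"],st["eef_pos"],np.degrees(st["ee_rot"]),np.degrees(st["q"]),st["force"],st["width"])
for r in np.linspace(-.13,.08*T+.07,19): 
    t,h=tab(r,.01);o,_=pose(r);print(round(r,3),"tool",t.round(4),"head",np.degrees(h).round(1),"orig",o.round(4))
E
```

```text
t: 19.02
eef_pos: [0.4702, 0.3091, 0.0076]
ee_rot: [3.137, 0.005, -3.039]
force: [1.0, 0.2, 1.2]
width: 0.0007
19.025 [0.47017169 0.30908763 0.00764305] [ 179.75102601    0.29226624 -174.10592519] [ 53.28679281  21.01129437 -26.98125948   0.0700934  -41.62636486
 -47.44432244] [1.01153419 0.17882144 1.18915881] 0.0006641995568175226
-0.13 tool [0.471  0.2896] head -84.0 orig [0.4802 0.2021]
-0.111 tool [0.473  0.2708] head -84.0 orig [0.4822 0.1832]
-0.092 tool [0.475  0.2519] head -84.0 orig [0.4841 0.1644]
-0.073 tool [0.477 0.233] head -84.0 orig [0.4861 0.1455]
-0.054 tool [0.4787 0.2141] head -83.8 orig [0.4882 0.1266]
-0.035 tool [0.4771 0.1947] head -80.3 orig [0.492 0.108]
-0.016 tool [0.4712 0.1739] head -72.2 orig [0.4981 0.0901]
0.003 tool [0.4619 0.15  ] head -60.0 orig [0.506  0.0739]
0.022 tool [0.4558 0.1235] head -46.4 orig [0.5165 0.0598]
0.041 tool [0.456  0.0963] head -32.8 orig [0.53   0.0486]
0.06 tool [0.4627 0.0698] head -19.2 orig [0.5458 0.041 ]
0.079 tool [0.4754 0.0457] head -5.6 orig [0.563  0.0372]
0.098 tool [0.4931 0.0272] head 6.1 orig [0.5806 0.0366]
0.117 tool [0.5133 0.0172] head 13.7 orig [0.5987 0.0381]
0.136 tool [0.533  0.0159] head 17.2 orig [0.6171 0.042 ]
0.155 tool [0.5512 0.0212] head 17.4 orig [0.6352 0.0476]
0.174 tool [0.5693 0.0269] head 17.4 orig [0.6533 0.0532]
0.193 tool [0.5875 0.0326] head 17.4 orig [0.6714 0.0589]
0.212 tool [0.6056 0.0383] head 17.4 orig [0.6895 0.0646]
```

```bash
python3 -m inch '0 0.1 -0.8 0 0 0 0;0 0.15 -1.4 0 0 0 0;0 0.15 -1.4 0 0 0 0'
python3 -m inch '0 0.05 -0.3 0 0 0 0;0 0.05 -0.5 0 0 0 0;0 0.05 -0.7 0 0 0 0'
python3 -m inch '0 0.02 -0.2 0 0 0 0;0 0.04 -0.4 0 0 0 0;0 0.06 -0.6 0 0 0 0'
```

```text
t: 19.4
eef_pos: [0.4717, 0.2945, 0.0079]
ee_rot: [3.137, 0.005, -3.039]
force: [-0.6, -0.0, 0.4]
width: 0.0006
t: 19.77
eef_pos: [0.4725, 0.2878, 0.0081]
ee_rot: [3.136, 0.006, -3.039]
force: [0.4, 2.1, 0.4]
width: 0.0002
t: 20.15
eef_pos: [0.4731, 0.2817, 0.0081]
ee_rot: [3.136, 0.006, -3.039]
force: [-0.8, 1.3, 0.5]
width: 0.0006
```

```bash
cat > where.py <<'E'
from path import *
from scipy.optimize import minimize_scalar
st=telemetry.get_state();print(st["t"],st["eef_pos"].round(4),"yaw",np.degrees(st["ee_rot"][2]).round(1),st["force"].round(1))
fl=lambda s:pose(s)[0]
for cam in("wrist","top","side"):
    f=grab_frame(cam)
    for n,h,o in(("stud",.03,.06),("brush",.0,None),("dish",.022,.002)):
        for r in pinpoint(cam,n)[:4]:
            X=ray(f,r["location"],.022 if n=="brush" else h)[:2]; o_=.003 if o is None else o
            g=lambda s:np.linalg.norm(pose(s)[0]+o_*np.array([np.cos(pose(s)[1]),np.sin(pose(s)[1])])-X)
            ss=np.linspace(-.14,.215,178);k=ss[np.argmin([g(s) for s in ss])]
            if g(k)<.02: print(cam,n,round(r["p"],2),X.round(4),"s",k.round(3),"err mm",round(g(k)*1e3,1))
y=st["ee_rot"][2]+np.pi/2; e=st["eef_pos"][:2]
for back in(.010,.013):
    ss=np.linspace(-.14,.23,371);d=[(tab(s,back)[0]-e)@np.array([np.cos(tab(s)[1]),np.sin(tab(s)[1])]) for s in ss]
    k=np.argmin(np.abs(d));t,h=tab(ss[k],back);print("tool-based back",back,"s",ss[k].round(3),"lateral err mm",(np.array([-np.sin(h),np.cos(h)])@(e-t)*1e3).round(1),"head",np.degrees(h).round(1))
E
python3 where.py
```

```text
20.15 [0.4731 0.2817 0.0081] yaw -174.1 [-0.8  1.3  0.5]
wrist brush 0.58 [0.4784 0.1899] s -0.122 err mm 3.2
top stud 0.69 [0.4864 0.1311] s -0.118 err mm 1.5
top brush 0.59 [0.4784 0.1908] s -0.122 err mm 3.0
top brush 0.46 [0.4746 0.1891] s -0.12 err mm 7.0
top dish 0.59 [0.4802 0.1862] s -0.116 err mm 1.7
side stud 0.71 [0.4858 0.1318] s -0.12 err mm 1.8
side brush 0.53 [0.4877 0.2168] s -0.14 err mm 11.3
side dish 0.5 [0.4812 0.2022] s -0.132 err mm 1.0
tool-based back 0.01 s 0.158 lateral err mm 271.9 head 17.4
tool-based back 0.013 s 0.161 lateral err mm 271.9 head 17.4
```

```bash
cat > plan.py <<'E'
from path import *
import sys
ds,n=float(sys.argv[1])/1000,int(sys.argv[2]);back=.012
st=telemetry.get_state();e=st["eef_pos"];y0=st["ee_rot"][2]
ss=np.linspace(-.14,.23,371);k=np.argmin([np.linalg.norm(tab(s,back)[0]-e[:2]) for s in ss]);s0=ss[k];t,h=tab(s0,back)
fw=np.array([np.cos(h),np.sin(h)]);print("t",round(st["t"],2),"s0",s0.round(3),"lat mm",(np.array([-fw[1],fw[0]])@(e[:2]-t)*1e3).round(1),"head",np.degrees(h).round(1),"tool yaw+90",(np.degrees(y0)+90).round(1),"F fwd/lat",(st["force"][:2]@fw).round(1),(st["force"][:2]@[-fw[1],fw[0]]).round(1),"z",e[2].round(4),"q",np.degrees(st["q"]).round(0))
for i in range(1,n+1):
    s=min(s0+i*ds,.219);t,h=tab(s,back);d=(t-e[:2])*100;dy=(np.degrees(h-np.pi/2-y0)+180)%360-180
    print(round(s,3),"| %.2f %.2f 0 0 0 %.1f"%(d[0],d[1],dy))
E
python3 plan.py 5 20
```

```text
t 20.75 s0 -0.12 lat mm 1.2 head -84.0 tool yaw+90 -84.1 F fwd/lat 0.5 -0.4 z 0.008 q [ 51.  20. -29.   0. -41. -45.]
-0.115 | -0.06 -0.50 0 0 0 0.1
-0.11 | -0.01 -1.00 0 0 0 0.1
-0.105 | 0.04 -1.50 0 0 0 0.1
-0.1 | 0.09 -1.99 0 0 0 0.1
-0.095 | 0.14 -2.49 0 0 0 0.1
-0.09 | 0.20 -2.99 0 0 0 0.1
-0.085 | 0.25 -3.48 0 0 0 0.1
-0.08 | 0.30 -3.98 0 0 0 0.1
-0.075 | 0.35 -4.48 0 0 0 0.1
-0.07 | 0.40 -4.98 0 0 0 0.1
-0.065 | 0.46 -5.47 0 0 0 0.1
-0.06 | 0.51 -5.97 0 0 0 0.1
-0.055 | 0.55 -6.47 0 0 0 0.3
-0.05 | 0.55 -6.97 0 0 0 0.7
-0.045 | 0.52 -7.48 0 0 0 1.5
-0.04 | 0.47 -7.99 0 0 0 2.5
-0.035 | 0.38 -8.51 0 0 0 3.9
-0.03 | 0.25 -9.04 0 0 0 5.6
-0.025 | 0.10 -9.58 0 0 0 7.6
-0.02 | -0.08 -10.14 0 0 0 9.9
```

```bash
python3 -m inch '0 0.05 -0.5 0 0 0 0;0 0.05 -1.0 0 0 0 0;0 0.1 -1.5 0 0 0 0;0 0.1 -2.0 0 0 0 0;0 0.2 -2.5 0 0 0 0;0 0.2 -3.0 0 0 0 0;0 0.25 -3.5 0 0 0 0;0 0.3 -4.0 0 0 0 0;0 0.35 -4.5 0 0 0 0;0 0.4 -5.0 0 0 0 0'
python3 plan.py 4 12; python3 where.py | grep -v tool-based
```

```text
t: 22.0
eef_pos: [0.4771, 0.2314, 0.0081]
ee_rot: [3.137, 0.006, -3.039]
force: [0.3, 1.3, 0.3]
width: -0.0001
t 22.0 s0 -0.069 lat mm -0.0 head -84.0 tool yaw+90 -84.1 F fwd/lat -1.2 0.4 z 0.0081 q [ 47.  18. -31.   0. -40. -41.]
-0.065 | 0.05 -0.44 0 0 0 0.1
-0.061 | 0.09 -0.84 0 0 0 0.1
-0.057 | 0.13 -1.24 0 0 0 0.2
-0.053 | 0.15 -1.64 0 0 0 0.4
-0.049 | 0.14 -2.04 0 0 0 0.8
-0.045 | 0.12 -2.45 0 0 0 1.5
-0.041 | 0.07 -2.86 0 0 0 2.3
-0.037 | 0.01 -3.27 0 0 0 3.3
-0.033 | -0.07 -3.69 0 0 0 4.5
-0.029 | -0.18 -4.12 0 0 0 6.0
-0.025 | -0.30 -4.55 0 0 0 7.6
-0.021 | -0.45 -5.00 0 0 0 9.4
22.0 [0.4771 0.2314 0.0081] yaw -174.1 [0.3 1.3 0.3]
wrist brush 0.85 [0.4855 0.1405] s -0.072 err mm 1.3
top stud 0.63 [0.5018 0.078 ] s -0.064 err mm 8.6
top brush 0.76 [0.4818 0.1363] s -0.068 err mm 5.3
top dish 0.76 [0.4866 0.1426] s -0.072 err mm 0.4
side stud 0.56 [0.4856 0.0837] s -0.072 err mm 7.0
side dish 0.86 [0.4831 0.1336] s -0.064 err mm 4.2
```

Agreement is good at 1.3 N. Into the bend.

```bash
python3 -m inch '0 0.05 -0.45 0 0 0 0;0 0.1 -0.85 0 0 0 0;0 0.13 -1.25 0 0 0 0.2;0 0.15 -1.65 0 0 0 0.4;0 0.14 -2.05 0 0 0 0.8;0 0.12 -2.45 0 0 0 1.5;0 0.07 -2.85 0 0 0 2.3;0 0 -3.25 0 0 0 3.3'
python3 plan.py 3 12
```

```text
t: 23.6
eef_pos: [0.477, 0.1991, 0.0081]
ee_rot: [3.137, 0.006, -2.98]
force: [0.7, 0.9, 0.6]
width: 0.0004
t 23.6 s0 -0.037 lat mm -0.1 head -80.8 tool yaw+90 -80.8 F fwd/lat -0.8 0.9 z 0.0081 q [ 44.  17. -33.  -0. -39. -35.]
-0.034 | -0.04 -0.35 0 0 0 0.8
-0.031 | -0.12 -0.67 0 0 0 1.9
-0.028 | -0.20 -0.99 0 0 0 3.0
-0.025 | -0.30 -1.32 0 0 0 4.2
-0.022 | -0.40 -1.65 0 0 0 5.6
-0.019 | -0.52 -1.99 0 0 0 7.0
-0.016 | -0.65 -2.34 0 0 0 8.6
-0.013 | -0.78 -2.69 0 0 0 10.3
-0.01 | -0.93 -3.06 0 0 0 12.1
-0.007 | -1.08 -3.43 0 0 0 14.0
-0.004 | -1.24 -3.82 0 0 0 16.0
-0.001 | -1.40 -4.21 0 0 0 18.0
```

```bash
python3 -m inch '0 -0.04 -0.35 0 0 0 0.8;0 -0.12 -0.67 0 0 0 1.9;0 -0.2 -1.0 0 0 0 3;0 -0.3 -1.32 0 0 0 4.2;0 -0.4 -1.65 0 0 0 5.6;0 -0.5 -2.0 0 0 0 7;0 -0.65 -2.35 0 0 0 8.6;0 -0.8 -2.7 0 0 0 10.3'
python3 plan.py 3 12;python3 where.py | grep -v tool-based
```

```text
t: 24.6
eef_pos: [0.4688, 0.1717, 0.008]
ee_rot: [3.137, 0.006, -2.799]
force: [0.1, 1.8, 0.0]
width: 0.0005
t 24.6 s0 -0.013 lat mm -0.5 head -70.5 tool yaw+90 -70.4 F fwd/lat -1.7 0.7 z 0.008 q [ 43.  16. -35.  -0. -39. -23.]
-0.01 | -0.11 -0.32 0 0 0 1.7
-0.007 | -0.26 -0.70 0 0 0 3.6
-0.004 | -0.42 -1.08 0 0 0 5.6
-0.001 | -0.58 -1.48 0 0 0 7.6
0.002 | -0.75 -1.88 0 0 0 9.8
0.005 | -0.90 -2.29 0 0 0 11.9
0.008 | -1.03 -2.71 0 0 0 14.1
0.011 | -1.15 -3.13 0 0 0 16.2
0.014 | -1.25 -3.55 0 0 0 18.4
0.017 | -1.34 -3.98 0 0 0 20.5
0.02 | -1.41 -4.41 0 0 0 22.7
0.023 | -1.46 -4.85 0 0 0 24.8
24.6 [0.4688 0.1717 0.008 ] yaw -160.4 [0.1 1.8 0. ]
wrist brush 0.66 [0.4986 0.0847] s -0.014 err mm 1.5
wrist brush 0.31 [0.4693 0.1702] s -0.102 err mm 14.2
top stud 0.6 [0.53   0.0345] s -0.008 err mm 8.9
top brush 0.58 [0.4994 0.0787] s -0.008 err mm 3.4
top brush 0.26 [0.5001 0.089 ] s -0.018 err mm 1.7
top dish 0.7 [0.4968 0.0836] s -0.012 err mm 3.8
side stud 0.53 [0.4939 0.0626] s -0.05 err mm 1.9
side brush 0.52 [0.4961 0.0845] s -0.016 err mm 3.9
```

```bash
python3 -m inch '0 -0.11 -0.32 0 0 0 1.7;0 -0.26 -0.7 0 0 0 3.6;0 -0.42 -1.08 0 0 0 5.6;0 -0.58 -1.48 0 0 0 7.6;0 -0.75 -1.88 0 0 0 9.8;0 -0.9 -2.3 0 0 0 11.9;0 -1.03 -2.7 0 0 0 14'
python3 plan.py 3 12
```

```text
t: 26.08
eef_pos: [0.4586, 0.1449, 0.0081]
ee_rot: [3.137, 0.006, -2.554]
force: [-0.2, 1.1, 0.3]
width: 0.0004
t 26.07 s0 0.008 lat mm 0.2 head -56.3 tool yaw+90 -56.3 F fwd/lat -1.0 0.5 z 0.0081 q [ 41.  15. -37.  -0. -38.  -7.]
0.011 | -0.13 -0.45 0 0 0 2.2
0.014 | -0.23 -0.87 0 0 0 4.3
0.017 | -0.32 -1.30 0 0 0 6.5
0.02 | -0.39 -1.73 0 0 0 8.6
0.023 | -0.44 -2.17 0 0 0 10.8
0.026 | -0.48 -2.60 0 0 0 12.9
0.029 | -0.50 -3.04 0 0 0 15.1
0.032 | -0.50 -3.48 0 0 0 17.2
0.035 | -0.49 -3.91 0 0 0 19.4
0.038 | -0.46 -4.35 0 0 0 21.5
0.041 | -0.42 -4.79 0 0 0 23.7
0.044 | -0.36 -5.22 0 0 0 25.8
```

```bash
python3 -m inch '0 -0.13 -0.45 0 0 0 2.2;0 -0.23 -0.87 0 0 0 4.3;0 -0.32 -1.3 0 0 0 6.5;0 -0.39 -1.73 0 0 0 8.6;0 -0.44 -2.17 0 0 0 10.8;0 -0.48 -2.6 0 0 0 12.9;0 -0.5 -3.04 0 0 0 15.1;0 -0.5 -3.5 0 0 0 17.2'
python3 plan.py 3 12;python3 where.py | grep -E "wrist|top"
```

```text
t: 27.08
eef_pos: [0.4533, 0.1096, 0.008]
ee_rot: [3.136, 0.006, -2.251]
force: [-0.0, 0.3, 0.4]
width: 0.0006
t 27.07 s0 0.032 lat mm -0.6 head -39.1 tool yaw+90 -39.0 F fwd/lat -0.2 0.2 z 0.008 q [ 38.  14. -39.  -1. -38.  14.]
0.035 | 0.04 -0.38 0 0 0 2.1
0.038 | 0.07 -0.82 0 0 0 4.2
0.041 | 0.11 -1.26 0 0 0 6.4
0.044 | 0.17 -1.69 0 0 0 8.5
0.047 | 0.25 -2.12 0 0 0 10.6
0.05 | 0.34 -2.55 0 0 0 12.8
0.053 | 0.45 -2.97 0 0 0 14.9
0.056 | 0.57 -3.39 0 0 0 17.1
0.059 | 0.71 -3.80 0 0 0 19.2
0.062 | 0.87 -4.21 0 0 0 21.4
0.065 | 1.04 -4.62 0 0 0 23.5
0.068 | 1.22 -5.01 0 0 0 25.7
wrist brush 0.69 [0.5238 0.0523] s 0.03 err mm 0.8
top stud 0.7 [0.5726 0.0162] s 0.034 err mm 0.7
top brush 0.81 [0.5247 0.0495] s 0.032 err mm 2.3
top dish 0.59 [0.5171 0.061 ] s 0.018 err mm 1.4
```

Tracking well. On round the bend.

```bash
python3 -m inch '0 0.04 -0.38 0 0 0 2.1;0 0.07 -0.82 0 0 0 4.2;0 0.11 -1.26 0 0 0 6.4;0 0.17 -1.7 0 0 0 8.5;0 0.25 -2.12 0 0 0 10.6;0 0.34 -2.55 0 0 0 12.8;0 0.45 -2.97 0 0 0 15;0 0.57 -3.4 0 0 0 17;0 0.71 -3.8 0 0 0 19'
python3 plan.py 3 12
```

```text
t: 28.8
eef_pos: [0.4605, 0.0719, 0.008]
ee_rot: [3.136, 0.006, -1.921]
force: [-1.6, 1.2, 0.6]
width: 0.0002
t 28.8 s0 0.059 lat mm 0.3 head -19.7 tool yaw+90 -20.1 F fwd/lat -1.9 0.6 z 0.008 q [ 33.  14. -38.  -1. -38.  38.]
0.062 | 0.15 -0.44 0 0 0 2.5
0.065 | 0.32 -0.84 0 0 0 4.6
0.068 | 0.51 -1.24 0 0 0 6.8
0.071 | 0.71 -1.62 0 0 0 8.9
0.074 | 0.92 -2.01 0 0 0 11.1
0.077 | 1.15 -2.38 0 0 0 13.2
0.08 | 1.39 -2.74 0 0 0 15.4
0.083 | 1.65 -3.09 0 0 0 17.4
0.086 | 1.92 -3.42 0 0 0 19.4
0.089 | 2.20 -3.72 0 0 0 21.3
0.092 | 2.49 -4.01 0 0 0 23.1
0.095 | 2.79 -4.27 0 0 0 24.8
```

```bash
python3 -m inch '0 0.15 -0.44 0 0 0 2.4;0 0.32 -0.84 0 0 0 4.6;0 0.51 -1.24 0 0 0 6.8;0 0.71 -1.62 0 0 0 8.9;0 0.92 -2.0 0 0 0 11;0 1.15 -2.38 0 0 0 13.2;0 1.4 -2.74 0 0 0 15.3'
python3 plan.py 3 14;python3 where.py | grep -E "wrist|top"
```

```text
t: 29.68
eef_pos: [0.4742, 0.0443, 0.0079]
ee_rot: [3.136, 0.005, -1.653]
force: [-1.0, 0.5, 1.1]
width: 0.0003
t 29.68 s0 0.08 lat mm -0.2 head -4.7 tool yaw+90 -4.7 F fwd/lat -1.0 0.4 z 0.0079 q [ 29.  15. -37.  -1. -39.  57.]
0.083 | 0.28 -0.33 0 0 0 2.1
0.086 | 0.55 -0.66 0 0 0 4.1
0.089 | 0.83 -0.96 0 0 0 5.9
0.092 | 1.12 -1.25 0 0 0 7.7
0.095 | 1.42 -1.51 0 0 0 9.4
0.098 | 1.73 -1.75 0 0 0 10.9
0.101 | 2.04 -1.97 0 0 0 12.4
0.104 | 2.35 -2.17 0 0 0 13.8
0.107 | 2.67 -2.34 0 0 0 15.0
0.11 | 2.99 -2.49 0 0 0 16.2
0.113 | 3.31 -2.62 0 0 0 17.3
0.116 | 3.64 -2.73 0 0 0 18.2
0.119 | 3.96 -2.82 0 0 0 19.1
0.122 | 4.28 -2.88 0 0 0 19.8
wrist brush 0.97 [0.5653 0.0364] s 0.079 err mm 0.7
top stud 0.65 [0.6318 0.0279] s 0.083 err mm 8.0
top dish 0.61 [0.5716 0.0396] s 0.087 err mm 2.9
```

```bash
python3 -m inch '0 0.28 -0.33 0 0 0 2.1;0 0.55 -0.66 0 0 0 4.1;0 0.83 -0.96 0 0 0 5.9;0 1.12 -1.25 0 0 0 7.7;0 1.42 -1.5 0 0 0 9.4;0 1.73 -1.75 0 0 0 11;0 2.04 -1.97 0 0 0 12.4;0 2.35 -2.17 0 0 0 13.8;0 2.67 -2.34 0 0 0 15'
python3 plan.py 4 12
```

```text
t: 31.4
eef_pos: [0.5013, 0.021, 0.008]
ee_rot: [3.136, 0.006, -1.391]
force: [-0.3, 0.1, 1.4]
width: 0.0006
t 31.4 s0 0.107 lat mm 0.1 head 10.3 tool yaw+90 10.3 F fwd/lat -0.2 0.2 z 0.008 q [ 25.  17. -34.  -1. -40.  76.]
0.111 | 0.38 -0.21 0 0 0 1.6
0.115 | 0.81 -0.37 0 0 0 2.9
0.119 | 1.24 -0.49 0 0 0 4.1
0.123 | 1.67 -0.57 0 0 0 5.0
0.127 | 2.09 -0.61 0 0 0 5.8
0.131 | 2.50 -0.61 0 0 0 6.4
0.135 | 2.91 -0.58 0 0 0 6.8
0.139 | 3.30 -0.50 0 0 0 7.1
0.143 | 3.69 -0.39 0 0 0 7.1
0.147 | 4.07 -0.27 0 0 0 7.1
0.151 | 4.45 -0.15 0 0 0 7.1
0.155 | 4.83 -0.03 0 0 0 7.1
```

```bash
python3 -m inch '0 0.38 -0.2 0 0 0 1.6;0 0.8 -0.37 0 0 0 2.9;0 1.24 -0.49 0 0 0 4;0 1.67 -0.57 0 0 0 5;0 2.1 -0.6 0 0 0 5.8;0 2.5 -0.6 0 0 0 6.4;0 2.9 -0.58 0 0 0 6.8;0 3.3 -0.5 0 0 0 7.1;0 3.7 -0.4 0 0 0 7.1;0 4.1 -0.27 0 0 0 7.1'
python3 plan.py 4 20;python3 where.py | grep -E "wrist|top"
```

```text
t: 32.65
eef_pos: [0.5426, 0.0184, 0.008]
ee_rot: [3.136, 0.006, -1.267]
force: [-1.5, -0.5, 0.2]
width: 0.0001
t 32.65 s0 0.148 lat mm -0.1 head 17.4 tool yaw+90 17.4 F fwd/lat -1.6 0.0 z 0.008 q [ 22.  20. -29.  -1. -42.  85.]
0.152 | 0.42 0.14 0 0 0 -0.0
0.156 | 0.80 0.26 0 0 0 -0.0
0.16 | 1.18 0.38 0 0 0 -0.0
0.164 | 1.56 0.50 0 0 0 -0.0
0.168 | 1.94 0.62 0 0 0 -0.0
0.172 | 2.32 0.74 0 0 0 -0.0
0.176 | 2.71 0.86 0 0 0 -0.0
0.18 | 3.09 0.98 0 0 0 -0.0
0.184 | 3.47 1.10 0 0 0 -0.0
0.188 | 3.85 1.22 0 0 0 -0.0
0.192 | 4.23 1.34 0 0 0 -0.0
0.196 | 4.61 1.46 0 0 0 -0.0
0.2 | 5.00 1.58 0 0 0 -0.0
0.204 | 5.38 1.70 0 0 0 -0.0
0.208 | 5.76 1.82 0 0 0 -0.0
0.212 | 6.14 1.94 0 0 0 -0.0
0.216 | 6.52 2.06 0 0 0 -0.0
0.219 | 6.81 2.15 0 0 0 -0.0
0.219 | 6.81 2.15 0 0 0 -0.0
0.219 | 6.81 2.15 0 0 0 -0.0
wrist brush 0.69 [0.6294 0.0455] s 0.145 err mm 0.8
```

```bash
python3 -m inch '0 0.4 0.13 0 0 0 0;0 0.8 0.25 0 0 0 0;0 1.2 0.38 0 0 0 0;0 1.55 0.5 0 0 0 0;0 1.95 0.62 0 0 0 0;0 2.3 0.74 0 0 0 0;0 2.7 0.86 0 0 0 0;0 3.1 0.98 0 0 0 0;0 3.5 1.1 0 0 0 0;0 3.85 1.22 0 0 0 0'
python3 -m inch '0 0.2 0.06 0 0 0 0;0 0.4 0.12 0 0 0 0;0 0.6 0.19 0 0 0 0;0 0.6 0.19 0 0 0 0'
python3 plan.py 2 14; python3 where.py | grep -E "wrist|top"
```

```text
t: 34.5
eef_pos: [0.5811, 0.0306, 0.008]
ee_rot: [3.136, 0.006, -1.267]
force: [-0.7, 0.0, 0.4]
width: 0.0003
t: 35.0
eef_pos: [0.5875, 0.0326, 0.0081]
ee_rot: [3.137, 0.006, -1.267]
force: [-0.5, -1.2, -0.7]
width: 0.0002
t 35.0 s0 0.195 lat mm 0.1 head 17.4 tool yaw+90 17.4 F fwd/lat -0.8 -1.0 z 0.0081 q [ 22.  23. -23.  -1. -44.  86.]
0.197 | 0.22 0.06 0 0 0 -0.0
0.199 | 0.41 0.12 0 0 0 -0.0
0.201 | 0.60 0.18 0 0 0 -0.0
0.203 | 0.79 0.24 0 0 0 -0.0
0.205 | 0.98 0.30 0 0 0 -0.0
0.207 | 1.17 0.36 0 0 0 -0.0
0.209 | 1.36 0.42 0 0 0 -0.0
0.211 | 1.55 0.48 0 0 0 -0.0
0.213 | 1.75 0.54 0 0 0 -0.0
0.215 | 1.94 0.60 0 0 0 -0.0
0.217 | 2.13 0.66 0 0 0 -0.0
0.219 | 2.32 0.72 0 0 0 -0.0
0.219 | 2.32 0.72 0 0 0 -0.0
0.219 | 2.32 0.72 0 0 0 -0.0
wrist brush 0.97 [0.6746 0.0611] s 0.193 err mm 1.2
```

Now small steps into the catch, watching the force.

```bash
python3 -m inch '0 0.15 0.05 0 0 0 0;0 0.3 0.1 0 0 0 0;0 0.45 0.14 0 0 0 0;0 0.6 0.18 0 0 0 0' 
for i in 1; do python3 -m inch '0 0.1 0.03 0 0 0 0;0 0.2 0.06 0 0 0 0'; done
python3 -m inch '0 0.1 0.03 0 0 0 0;0 0.2 0.06 0 0 0 0'
python3 -m inch '0 0.1 0.03 0 0 0 0;0 0.2 0.06 0 0 0 0'
```

```text
t: 36.1
eef_pos: [0.5928, 0.0342, 0.0079]
ee_rot: [3.135, 0.006, -1.267]
force: [-5.1, -0.4, 3.9]
width: 0.0004
t: 36.35
eef_pos: [0.5933, 0.0343, 0.0077]
ee_rot: [3.133, 0.006, -1.267]
force: [-5.6, -0.5, 4.7]
width: 0.0004
t: 36.6
eef_pos: [0.5938, 0.0343, 0.0075]
ee_rot: [3.13, 0.006, -1.267]
force: [-7.2, -1.1, 5.2]
width: 0.0002
t: 36.85
eef_pos: [0.5943, 0.0344, 0.0073]
ee_rot: [3.127, 0.006, -1.268]
force: [-6.4, -1.3, 5.3]
width: 0.0003
```

```bash
python3 -m inch '0 0.15 0.05 0 0 0 0;0 0.3 0.09 0 0 0 0'
python3 -m inch '0 0.15 0.05 0 0 0 0;0 0.3 0.09 0 0 0 0;0 0.35 0.1 0 0 0 0'
```

```text
t: 37.1
eef_pos: [0.5956, 0.0347, 0.007]
ee_rot: [3.124, 0.006, -1.268]
force: [-6.5, -0.6, 3.7]
width: 0.0006
t: 37.48
eef_pos: [0.5987, 0.0355, 0.0068]
ee_rot: [3.123, 0.006, -1.268]
force: [-3.4, -0.7, 2.3]
width: 0.0005
```

```bash
python3 -m inch '0 0.1 0.03 0 0 0 0;0 0.2 0.06 0 0 0 0'
python3 -m inch '0 0.1 0.03 0 0 0 0;0 0.2 0.06 0 0 0 0'
python3 where.py | grep -E "wrist|top|side"
```

```text
t: 37.72
eef_pos: [0.6012, 0.0363, 0.0069]
ee_rot: [3.124, 0.006, -1.268]
force: [-1.6, 0.5, 0.4]
width: 0.0007
t: 37.98
eef_pos: [0.6042, 0.0372, 0.0071]
ee_rot: [3.125, 0.006, -1.268]
force: [0.1, -0.9, 0.5]
width: 0.0005
side stud 0.77 [0.7486 0.0904] s 0.215 err mm 7.0
side brush 0.6 [0.7011 0.0762] s 0.215 err mm 11.2
side dish 0.68 [0.695  0.0785] s 0.215 err mm 12.3
```

Peak was about 7 N, then the resistance dropped to zero. I'll confirm by touching up gently until the rubber stop pushes back.

```bash
python3 -m inch '0 0.08 0.02 0 0 0 0;0 0.15 0.05 0 0 0 0'
python3 -m inch '0 0.08 0.02 0 0 0 0;0 0.15 0.05 0 0 0 0'
python3 -m inch '0 0.08 0.02 0 0 0 0;0 0.15 0.05 0 0 0 0'
```

```text
t: 38.83
eef_pos: [0.6045, 0.0373, 0.0069]
ee_rot: [3.123, 0.006, -1.268]
force: [-1.8, -1.0, 0.9]
width: 0.0004
t: 39.08
eef_pos: [0.6045, 0.0372, 0.0067]
ee_rot: [3.121, 0.006, -1.268]
force: [-6.4, -1.3, 5.5]
width: 0.0003
t: 39.33
eef_pos: [0.6044, 0.0372, 0.0064]
ee_rot: [3.118, 0.006, -1.268]
force: [-8.4, -0.4, 6.7]
width: 0.0006
```

The fingers stop dead at the predicted place (s ≈ 0.212) while the force rises, which fits the rubber stop after the click. Backing off and looking.

```bash
python3 -m inch '0 -0.3 -0.1 0 0 0 0;0 -1.5 -0.5 0 0 0 0;0 -3.5 -1.1 0 0 0 0;0 -5 -1.6 2 0 0 0;0 -6 -1.9 7 0 0 0;0 -7 -2.2 12 0 0 0;0 -7 -2.2 12 0 0 0'
python3 - <<'E'
from path import *
f=grab_frame("wrist");g=grab_frame("side");t=grab_frame("top")
st=telemetry.get_state();print(st["t"],st["eef_pos"],st["force"])
o,h=pose(.08*T+.07);u=np.array([np.cos(h),np.sin(h)]);print("home origin",o)
regs("wrist","brush",.045,f);regs("wrist","carriage",.028,f)
print("expected home dish",o+.002*u,"stud",o+.06*u)
for n,z in(("dish",.022),("stud",.03),("tab",.039)):
    for c,ff in(("wrist",f),("side",g)): print(n,c,[(round(r["p"],2),np.round(ray(ff,r["location"],z)[:2],4)) for r in pinpoint(c,n)[:2]])
a=cv2.resize(f["pixels"],(440,330));b=cv2.resize(g["pixels"][140:220,240:346],(360,272),interpolation=2)
im=np.zeros((330,800,3),np.uint8);im[:,:440]=a;im[:272,440:]=b;cv2.imwrite("pics/p8.png",im[:,:,::-1])
E
```

```text
t: 40.2
eef_pos: [0.5365, 0.0157, 0.1309]
ee_rot: [3.127, 0.006, -1.268]
force: [1.2, -0.5, -1.0]
width: 0.0006
40.35 [0.53382962 0.01511761 0.12603014] [ 0.33995582 -0.53910299 -0.70698665]
home origin [0.68953244 0.06459438]
brush 0.9 [257.7, 1.5, 296.3, 57.5] mean [0.6809 0.0627] rect mm [678.8  62.2] [39.7 32.4] axis deg -159.1
carriage 0.94 [46.8, 248.6, 126.7, 345.6] mean [0.3472 0.1959] rect mm [349.2 198.4] [125.9  67.8] axis deg -153.9
carriage 0.83 [244.6, 0.0, 313.6, 113.8] mean [0.658 0.054] rect mm [658.7  54.4] [93.6 61.6] axis deg -164.0
expected home dish [0.69144076 0.06519295] stud [0.74678226 0.08255149]
dish wrist [(0.73, array([0.3321, 0.19  ]))]
dish side [(0.76, array([0.3338, 0.392 ])), (0.58, array([0.7006, 0.0832]))]
stud wrist [(0.85, array([0.2883, 0.1573]))]
stud side [(0.87, array([0.7328, 0.0612])), (0.81, array([0.2812, 0.1445]))]
tab wrist [(0.73, array([0.6151, 0.039 ])), (0.64, array([0.3968, 0.2338]))]
tab side [(0.84, array([0.6094, 0.033 ])), (0.77, array([0.357 , 0.4662]))]
```

View pics/p8.png

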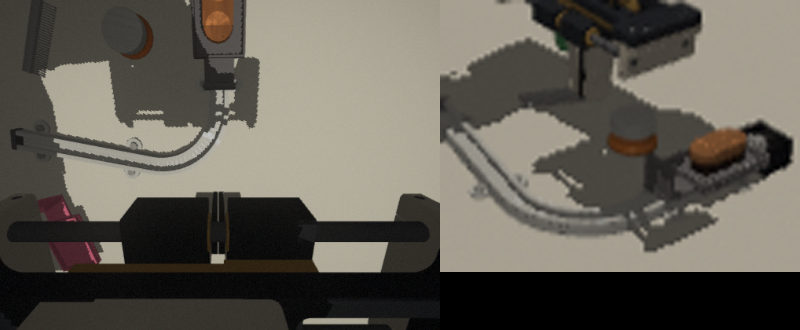

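```bash
python3 -c "
from station import arm;print(arm.job_done())"
```

```text
the job is handed in; nothing more can be done
None
```

The brush is in the dish of the grey carriage, and the carriage is home in the catch as far as I can tell. I handed the job in at about 40 s; it reports no verdict.

- **Brush:** I used the leftmost of the two look-alikes. My first two grasps closed on nothing, because the fingertips sit about 2 cm above the reported TCP. I corrected for that, and the third grasp held. The brush went down flat and centred, and I let go before pushing.
- **Push:** I pushed the tab with closed fingers, following the rail fitted from the images (bend about 101°). The readings along the rail were about 1–2 N, and the highest I saw in the catch was 7–9 N. Force is only read at the end of each move, so a brief peak in between would not show.
- **Home:** The resistance dropped to zero in the catch, then the carriage stopped firmly within about 1.5 mm of the computed home position.

**Last checks:** With the arm backed off, the wrist camera puts the tab at (0.615, 0.039), against (0.615, 0.041) expected at home. The last picture shows the brush lying flat in the dish, the carriage against the catch, and the jar apparently where it was.

**Disagreed:** Some of the side-camera points for the dish, tab and stud were 1–2.5 cm off the fit. I went by the wrist view and the force.

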